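# Scrape a sloped flange clean and hold its cover flush

## Robot

A 6-joint arm with a two-finger parallel gripper is mounted at the origin on the work surface. World frame = base frame: x ahead of the robot, y to its left, z up, the work surface at z = 0. Lengths are in m, angles in rad, forces in N, time in s.
With the tool pointing down it reaches from about 0.225 to 0.875 m from the base axis. Payload 3.4 kg.
Tool frame: the origin (TCP) lies on the centre line of the jaws, within the pads' length; the fingertips stand 17 mm ahead of it and the grasp point (between the pads) lies 2 mm behind it (manip.finger_overhang is the distance from the TCP to the fingertips, in m); y points along the fingers, x is the direction in which the jaws open and shut, and the axes are right-handed (so a half turn about y gives the same grasp; the last joint's range is limited). The gripper opens to 85 mm and grips with 20 to 120 N. Pads are 22 mm wide; open, the fingers measure 114 mm over their backs; the gripper's body (76 mm by 85 mm) begins 54 mm behind the grasp point. The pads swing forward as they close: fully open they stand 13 mm farther back than shut.
Start: joints at [1.122, 0.276, 1.505, -0, 1.361, -0.121], TCP at [0.185, 0.544, 0.248] pointing down, gripper open.
Joint ranges: [-2.89, 2.89], [-0.75, 2.08], [0.22, 2.7], [-1.18, 4.32], [0.11, 2.71], [-2.7, 2.7]. Speed limits (rad/s): [2.57, 2.57, 3.14, 3.14, 3.14, 3.14].

## Interface

Orientations are given as a unit quaternion [w, x, y, z].
In Python, from rig import manip gives the robot as it stands.
- The arm moves only by the tool arm_command, never from a script. Its argument "commands" is a list of rows, each a list of 3 entries, a list of its own where there are three numbers: the finger opening in cm, from 0 to 8.54, then the shift along the world's x, y, z in cm, then the turn about the world's z in rad. A call has 1 to 12 rows; each row shifts and turns the commanded pose from where the row before left it; what a row does not reach is not made up. A row lasts 1/10 s, in which the tool goes at most 50 mm and 8.59 degrees, less where a joint would pass 70% of its speed; a pose out of reach is approached as far as the arm can. A call with a gripper value outside its range is refused whole. The fingers move at their own pace and stop on an object; "grip_force" is the grip in N (left out, the last holds). Time passes only in rows, so rows that do not move let the fingers close. It gives the time, the measured TCP pose, the force and the opening at its end, in the units of the state.
- manip.get_state(): the state, without advancing time (a new reading comes with each control period).
- manip.get_image(name): name is "scene" or "top" or "wrist"; returns a dict with "pixels" (480x640x3 uint8, red, green, blue), "range_z" (480x640 float32, m along the optical axis (not along the pixel's ray), 0 where there is no reading), "intrinsics" (3x3 intrinsics, pixels), "k1" (the pictures are not rectified: a ray, as slopes to the right and down, at radius r is drawn at 1 + k1 r^2 times it, then the intrinsics apply), "R" (3x3) and "t" (3): a world point X has camera coordinates R X + t. Camera axes: x right, y down, z forward; pixel columns grow to the right and rows downward; lengths in m; the calibration is good to about 2 mm. A picture is of the moment at which its call begins.
- manip.sign_off(): hands the job in, once; it reports no verdict.
The state is a dict: "clock": time; "qpos": joint angles; "qd": joint speeds; "effort": joint torques, N m; "position": TCP position; "ee_rot": TCP orientation; "contact_force": force on the tool from outside, world axes, zero at the start; "moment": the same for the moment, N m; "width": finger opening in m.
Only numpy, scipy, OpenCV 4.12 (cv2) and the standard library are available. Lean on these libraries where they do the work, as an engineer would, in place of code of your own. Each camera call takes 0.05 s, during which the arm holds its last target.

## Task

Hold the scraper block and wipe the three loose chips off the sloped flange face onto the bench, then lay the scraper down on the bench. Next pick up the cover plate by its grip block, tilt it to the slope of the flange and hold it flush, central and square on the face (long side along the face's long side), pressing it on with about 10 N as if a colleague were about to put the bolts in; the program finishes while still gripping and pressing it there. Leave the other instruments and parts where they are, and do not shift the flange's tilt.

Things in the scene. Friction and masses are not known exactly. Their poses are not given: they have to be found in the camera images.
- stand: fixed grey tilting stand on the bench, base 110 x 150 x 12 mm, two upright cheeks 36 mm wide at y = +-65 mm that end 10 mm or more below the flange face at its middle. Origin: under the hinge axis, on the bench; x runs away from the robot up the slope, y along the hinge, z up
- seat: flat bare aluminium flange plate 100 (x) x 110 (y) x 16 mm, four small dark bolt holes drawn flush, a blue round housing under it, on a stiff hinge (8 N m of friction, unmoved by light pushes). It slopes down towards the robot by 0.25 to 0.45 rad, different each time. Origin: middle of its underside, on the hinge axis, 92 mm above the bench; z: outward normal, x: up the slope
- seat_face (a point): centre of the flange's upper face, 16 mm along z from seat's origin; z is the outward normal, x points up the slope (away from the robot), y along the level long side. Edges at x = +-50 mm and y = +-55 mm; the low edge is about 85 to 95 mm above the bench
- chip0: loose dark steel chip 14 x 16 x 6 mm, 12 g, lying on the flange face within about 42 mm of its centre along y and 22 mm along x. Origin: middle of its underside
- chip1: second chip, the same
- chip2: third chip, the same
- scraper: scraper block standing on the bench: a steel blade bar 18 mm (x) x 96 mm (y) x 14 mm high, with an upright wooden grip block on its middle, 28 x 28 mm, from 14 to 50 mm above the underside. About 0.2 kg. Origin: centre of the underside; z up, the same turned half round
- cover: aluminium cover plate lying on the bench, 84 mm (x) x 100 mm (y) x 8 mm thick with four small dark holes near its corners, with an upright steel grip block on its middle, 28 x 28 mm, from 8 to 44 mm above the underside. About 0.3 kg. Origin: centre of the flat underside, the face to be held on the flange; z up, the same turned half round
- transmitter: bystander: instrument about 142 mm tall, steel foot 68 mm across, blue round head. Origin: centre of its underside
- flange_ring: bystander: steel ring 90 mm across, 16 mm high, lying on the bench. Origin: centre of its underside
Mind the look-alikes: they are no part of the job. Leave any blue look-alike of the scraper alone.

How it is judged:
On the way, in this order (a step that is already met when the one before it is completed fails the run):
1. the gripped scraper rests on the flange face (contact force between the fingers and scraper above 1 N and contact force between scraper and seat above 0.3 N), for 0.05 s.
2. all three chips are off the flange and down on the bench, the scraper still in the gripper (height (world z) of each of chip0, chip1, chip2 below 0.05 m and contact force between the fingers and scraper above 1 N and height (world z) of scraper above 0.045 m), for 0.1 s.
3. the scraper is laid on the bench and let go (height (world z) of scraper below 0.04 m and contact force between the fingers and scraper below 0.1 N), for 0.2 s.
4. the cover is lifted in the gripper (contact force between the fingers and cover above 1 N and height (world z) of cover above 0.05 m), for 0.1 s.
At the end, for the whole second after the job is handed in: Cover gripped and pressed on the flange with over 4.5 N, parallel within 0.045 rad, gap under 2.5 mm, centred within 10 mm each way, square within 0.15 rad; chips off the flange (below 50 mm); scraper on the bench (underside below 40 mm), not touched by the fingers (all of step 3 and height (world z) of each of chip0, chip1, chip2 below 0.05 m and angle between the z axis of cover and the z axis of seat_face, either way round below 0.045 rad and angle between the x axis of cover and the x axis of seat_face, either way round below 0.15 rad and z of cover in the frame of seat_face between -0.004 and 0.0025 m and x of cover in the frame of seat_face between -0.01 and 0.01 m and y of cover in the frame of seat_face between -0.01 and 0.01 m and contact force between the fingers and cover above 2 N and contact force between cover and seat above 4.5 N and linear speed of cover below 0.02 m/s); the arm keeps its last pose, push and grip.
It fails at once if transmitter displaced by over 30 mm (distance of transmitter from where it was at the start of the episode above 0.03 m).
It fails at once if flange_ring displaced by over 30 mm (distance of flange_ring from where it was at the start of the episode above 0.03 m).
It fails at once if the flange's tilt pushed out of place (face centre moved over 5 mm) (distance of seat_face from where it was at the start of the episode above 0.005 m).
It also fails if it takes over 69 s, if anything falls off the work surface, if the arm or the gripper's body presses on something with over 40 N, if the wrist force passes 120 N, or if a joint passes its speed limit or range.

## Working session

There is one attempt and no reset: what is moved stays moved. The work goes in short steps, Python scripts to look and compute and a tool call to move; the robot and the scene stay as the last step left them, time stands still between calls to the robot, and variables do not carry over. Pictures are saved under pics/ and viewed, and the job is handed in when it is done.

Besides the shell and the picture viewer there is one more tool, called after ">>>" in YAML: its name, and indented under it one key for each argument. arm_command: Moves the arm, as the interface text tells. Its arguments: {"type":"object","properties":{"commands":{"type":"array"},"grip_force":{"type":"number"}},"required":["commands"]}

```bash
ls -la; mkdir -p pics; cat > h.py <<'E'
import numpy as np, cv2
from rig import manip
def shot(name,tag,crop=None,scale=1):
    d=manip.get_image(name); np.savez(f'pics/{tag}.npz',**d)
    cv2.imwrite(f'pics/{tag}.png',d['pixels'][:,:,::-1]); return d
def load(tag): return dict(np.load(f'pics/{tag}.npz'))
def rays(d,uv):
    K=d['intrinsics'];k1=float(d['k1']);uv=np.atleast_2d(uv).astype(float)
    q=np.c_[(uv[:,0]-K[0,2])/K[0,0],(uv[:,1]-K[1,2])/K[1,1]]
    s=q.copy()
    for _ in range(20): s=q/(1+k1*(s**2).sum(1,keepdims=True))
    return np.c_[s,np.ones(len(s))]
def onplane(d,uv,z):
    r=rays(d,uv)@d['R']; c=-d['R'].T@d['t']
    return c+r*((z-c[2])/r[:,2])[:,None]
def cloud(d):
    v,u=np.mgrid[0:480,0:640]; r=rays(d,np.c_[u.ravel(),v.ravel()])
    P=(r*d['range_z'].reshape(-1,1)-d['t'])@d['R']; P[d['range_z'].ravel()==0]=np.nan
    return P.reshape(480,640,3)
def proj(d,X):
    c=np.atleast_2d(X)@d['R'].T+d['t']; s=c[:,:2]/c[:,2:]; s=s*(1+float(d['k1'])*(s**2).sum(1,keepdims=True))
    return s@d['intrinsics'][:2,:2].T+d['intrinsics'][:2,2]
E
python3 - <<'E'
from h import *
print(manip.get_state()); print([a for a in dir(manip) if a[0]!='_'], manip.finger_overhang)
for n in('scene','top','wrist'):
    d=shot(n,n+'0'); print(n,d['k1'],-d['R'].T@d['t'])
E
```

```text
total 12
drwxr-xr-x  3 agent agent 4096 Dec  6 10:33 .
drwxr-xr-x 23 root  root  4096 Dec  6 10:33 ..
drwxr-xr-x  2 agent agent 4096 Dec  6 10:33 pics
{'clock': 0.0, 'qpos': array([ 1.12202386e+00,  2.76593710e-01,  1.50617047e+00,  3.03409195e-05,
        1.36069298e+00, -1.21010002e-01]), 'qd': array([ 1.16971672e-03, -1.82141172e-04, -6.40338705e-05, -6.31125528e-04,
       -7.87287121e-05,  1.17653991e-03]), 'effort': array([ 1.01984958e-04, -4.16782987e+01, -2.45805162e+01, -3.69709016e-05,
        1.10534244e-02,  4.07283380e-05]), 'position': array([0.18488381, 0.54392444, 0.24742554]), 'ee_rot': array([-0.57456901,  0.57518326,  0.41114104, -0.41230779]), 'contact_force': array([0.06425755, 0.24508671, 0.01889646]), 'moment': array([ 0.01119892, -0.03643814, -0.00836747]), 'width': 0.08541511707337193}
['MotionError', 'finger_overhang', 'get_image', 'get_state', 'sign_off'] 0.017
scene 0.04573398572346875 [0.85187844 0.34933418 0.79029653]
top -0.015746206130447943 [ 0.29347938 -0.05415386  1.05293305]
wrist 0.0011691440673731782 [0.11197862 0.5693628  0.37394055]
```

View pics/scene0.png

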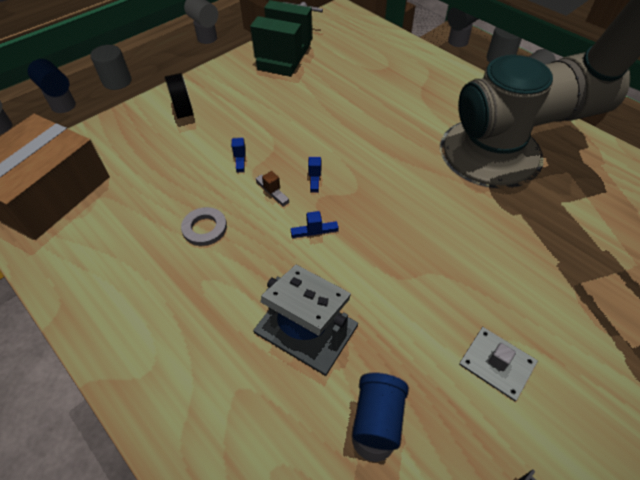

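View pics/top0.png

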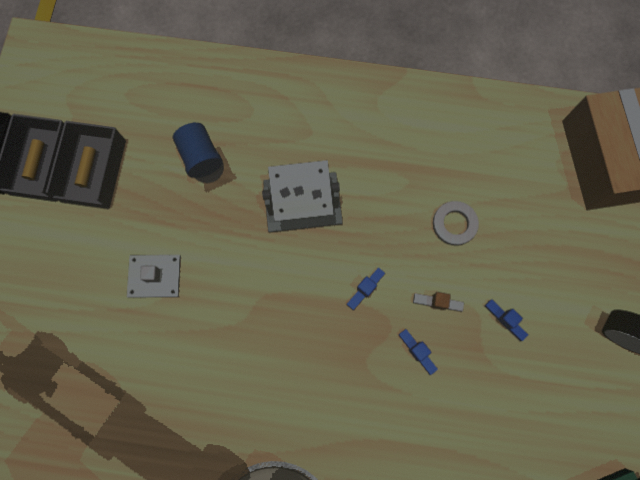

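```bash
python3 - <<'E'
from h import *
from scipy.spatial.transform import Rotation as R
s=manip.get_state();q=s['ee_rot'];print(R.from_quat(np.r_[q[1:],q[0]]).as_matrix().round(3))
E
```

```text
[[ 0.322 -0.001 -0.947]
 [ 0.947 -0.001  0.322]
 [-0.001 -1.     0.   ]]
```

The top view shows four scraper-shaped objects. The one at (441,300) has a wooden grip and a steel blade. The other three, at (367,287), (420,351) and (512,320), are all blue look-alikes. The cover is at (154,275), the flange at (302,193) with three chips, the ring at (456,223) and the transmitter at (198,150).

```bash
python3 - <<'E'
from h import *
d=load('top0');P=cloud(d);im=d['pixels']
c=im[260:340,380:560][:,:,::-1]; a=cv2.resize(c,None,fx=4,fy=4,interpolation=2)
c=im[140:250,240:360][:,:,::-1]; b=cv2.resize(c,None,fx=5,fy=5,interpolation=2)
cv2.imwrite('pics/cs.png',a);cv2.imwrite('pics/cf.png',b)
print('bench z',np.nanmedian(P[380:450,250:400,2]), 'noise',np.nanstd(P[400:420,300:320,2]))
def comp(x0,y0,x1,y1,lo,hi):
    sub=P[y0:y1,x0:x1].reshape(-1,3);m=(sub[:,2]>lo)&(sub[:,2]<hi);q=sub[m]
    r=cv2.minAreaRect((q[:,:2]*1000).astype(np.float32))
    print((x0,y0),m.sum(),'mean',q.mean(0).round(4),'rect',np.round(r[0],1),np.round(r[1],1),round(r[2],1)); return q
comp(405,285,475,318,.008,.03);comp(405,285,475,318,.04,.06)
comp(120,245,190,305,.004,.02);comp(120,245,190,305,.035,.06)
comp(170,115,225,185,.1,.2);comp(425,195,485,250,.008,.03)
comp(260,150,345,235,.08,.16)
# plane fit on flange
sub=P[165:216,275:330].reshape(-1,3);q=sub[(sub[:,2]>.085)]
for _ in range(6):
    A=np.c_[q[:,:2],np.ones(len(q))];k=np.linalg.lstsq(A,q[:,2],rcond=None)[0];e=q[:,2]-A@k;q=q[abs(e)<max(2*e.std(),.001)]
n=np.r_[-k[:2],1];n/=np.linalg.norm(n);print('n',n,np.arccos(n[2]),e.std(),len(q),k)
full=P[150:235,260:345].reshape(-1,3);e=full@np.r_[-k[:2],1]-k[2]
print('height px');
f=full[(abs(e)<.0025)&(full[:,2]>.08)]
hx=-n[:2]/np.linalg.norm(n[:2]);xs=np.r_[hx*n[2],np.linalg.norm(n[:2])];ys=np.cross(n,xs)
L=np.c_[f@xs,f@ys]*1000;r=cv2.minAreaRect(L.astype(np.float32));print('slope rect',r);c=xs*r[0][0]/1000+ys*r[0][1]/1000+n*np.median(f@n);print('centre',c,'x',xs,'y',ys,np.arctan2(xs[1],xs[0]))
E
```

```text
bench z 0.00022210902114926448 noise 0.001923840940494665
(405, 285) 326 mean [ 0.4478 -0.2477  0.0147] rect [ 446.2 -250.8] [95.  24.6] 86.6
(405, 285) 236 mean [ 0.4476 -0.2509  0.0489] rect [ 448.2 -251.5] [28.4 27.9] 87.0
(120, 245) 1872 mean [0.42   0.3055 0.0082] rect [423.3 303.7] [116.3 136.2] 9.3
(120, 245) 231 mean [0.4197 0.3061 0.0432] rect [420.1 307.2] [27.6 29.8] 10.2
(170, 115) 1686 mean [0.6474 0.238  0.131 ] rect [653.1 242.5] [84.6 68.2] 34.2
(425, 195) 1129 mean [ 0.6107 -0.2692  0.0155] rect [ 611.2 -269.3] [88.6 89.8] 2.7
(260, 150) 3519 mean [0.6029 0.038  0.1064] rect [603.   37.9] [ 95.8 144.1] 15.0
n [-0.31477792 -0.08482492  0.94536744] 0.33207647242708854 0.0015098814670703195 2276 [ 0.33296886  0.08972693 -0.09696332]
height px
slope rect ((594.3292236328125, -120.26066589355469), (109.80779266357422, 100.05195617675781), 89.78624725341797)
centre [0.60266074 0.03785164 0.10707269] x [0.91280561 0.2459787  0.32600676] y [-0.26019375  0.96555643  0.        ] 0.26322285635969933
```

View pics/cs.png

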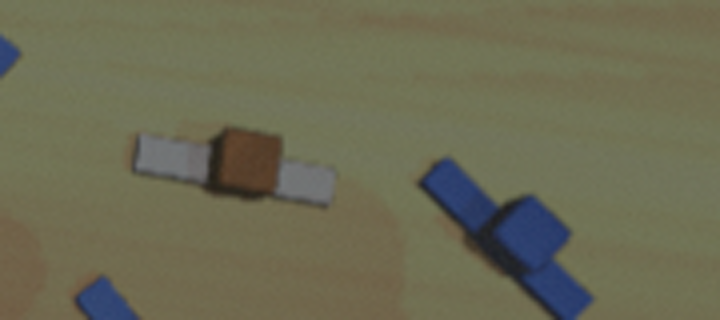

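View pics/cf.png

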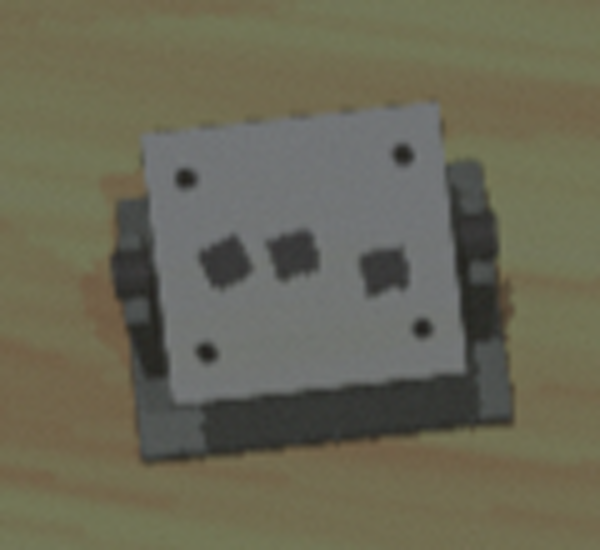

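```bash
python3 - <<'E'
from h import *
d=load('top0');P=cloud(d);im=d['pixels'].astype(int);hsv=cv2.cvtColor(d['pixels'],cv2.COLOR_RGB2HSV)
# scraper: low saturation in box
def seg(x0,y0,x1,y1,m):
    M=np.zeros((480,640),np.uint8);M[y0:y1,x0:x1]=m[y0:y1,x0:x1]
    n,l,s,c=cv2.connectedComponentsWithStats(M);return l,s,c
print('hsv blade',hsv[299,423],'wood',hsv[300,441],'bench',hsv[320,441],'cover',hsv[290,150],'hole',hsv[259,134])
m=((hsv[...,1]<60)&(hsv[...,2]>80)).astype(np.uint8)
for box in((405,285,475,318),(120,245,190,305)):
    l,s,c=seg(*box,m)
    i=[k for k in range(1,len(s)) if s[k,4]>40];print(box,s[i],c[i])
    v,u=np.nonzero(np.isin(l,i))
    z=.014 if box[0]>300 else .008
    X=onplane(d,np.c_[u,v],z)[:,:2]*1000
    r=cv2.minAreaRect(X.astype(np.float32));cen=X.mean(0);w,V=np.linalg.eigh(np.cov((X-cen).T));print('rect',r,'mean',cen,'pca long angle',np.degrees(np.arctan2(V[1,1],V[0,1])),np.sqrt(12*w))
# cover holes
g=cv2.cvtColor(d['pixels'],cv2.COLOR_RGB2GRAY)
H=[]
for (x,y) in((134,259),(174,258),(133,292),(173,292)):
    w=g[y-4:y+5,x-4:x+5].astype(float);b=np.clip(np.median(w)-15-w,0,None);yy,xx=np.mgrid[-4:5,-4:5]
    H.append((x+(b*xx).sum()/b.sum(),y+(b*yy).sum()/b.sum()))
X=onplane(d,H,.008);print(np.round(H,1),X.round(4),X.mean(0));e=X[0]-X[1];f=X[2]-X[3];k=X[0]-X[2];
for q in(e,f,k):print(np.linalg.norm(q),np.degrees(np.arctan2(q[1],q[0])))
# chips
n=np.array([-0.3148,-0.0848,.9454]);C=np.array([.6027,.0379,.1071]);xs=np.array([.9128,.246,.326]);ys=np.array([-.2602,.9656,0])
M=np.zeros((480,640),np.uint8);M[182:203,276:328]=(g[182:203,276:328]<75);nn,l,s,c=cv2.connectedComponentsWithStats(M)
cam=-d['R'].T@d['t']
for i in range(1,nn):
    if s[i,4]<20:continue
    r=rays(d,c[i])[0]@d['R'];p0=C+n*.006;X=cam+r*((p0-cam)@n)/(r@n);print('chip',c[i].round(1),s[i],'local',((X-C)@xs*1000).round(1),((X-C)@ys*1000).round(1))
E
```

```text
hsv blade [ 96  11 119] wood [ 14 123  87] bench [ 25  74 113] cover [ 98   9 118] hole [30 39 39]
(405, 285, 475, 318) [[427 285  48   8 185]
 [409 288  24  18 214]
 [449 295  26  17 246]] [[454.64324324 287.65405405]
 [421.27570093 297.63551402]
 [458.53658537 302.25609756]]
rect ((461.9111328125, -255.56838989257812), (48.593807220458984, 127.21485137939453), 0.5519324541091919) mean [ 461.24768727 -262.89266483] pca long angle 98.11102010608772 [ 47.10466485 126.42176414]
(120, 245, 190, 305) [[ 120  245   70   53 2552]
 [ 120  300   26    5   45]] [[152.73981191 270.64106583]
 [131.35555556 302.31111111]]
rect ((423.4212341308594, 308.12481689453125), (117.54354095458984, 139.35105895996094), 8.283597946166992) mean [429.27455045 310.41353639] pca long angle 106.42547852041709 [108.38045585 110.88365443]
[[133.7 259.4]
 [174.2 259.1]
 [131.5 291.6]
 [172.6 291.8]] [[0.4468 0.3521 0.008 ]
 [0.4591 0.2728 0.008 ]
 [0.3837 0.3421 0.008 ]
 [0.3949 0.2626 0.008 ]] [0.42111251 0.3073974  0.008     ]
0.08027139210072624 98.80995697060635
0.08036097409244702 98.01742121004281
0.0639475244340686 8.962739884910524
chip [284.6 192. ] [280 187  10  10  69] local 0.9 29.1
chip [298.  190.6] [294 187   9   9  63] local 0.8 4.4
chip [316.3 193.7] [312 190   9   9  63] local -8.6 -28.0
```

```bash
python3 - <<'E'
from h import *
d=load('top0')
X=onplane(d,[(421.3,297.6),(460.5,302.6)],.014);e=X[0]-X[1];print(X,np.degrees(np.arctan2(e[1],e[0])))
P=cloud(d)[285:318,405:475].reshape(-1,3);hs=cv2.cvtColor(d['pixels'],cv2.COLOR_RGB2HSV)[285:318,405:475].reshape(-1,3)
q=P[(P[:,2]>.009)&(P[:,2]<.02)&(hs[:,1]<40)];c=q.mean(0);w,V=np.linalg.eigh(np.cov((q-c)[:,:2].T));print(len(q),c,np.degrees(np.arctan2(V[1,1],V[0,1])),np.sqrt(12*w))
E
```

```text
[[ 0.45254466 -0.21755011  0.014     ]
 [ 0.45376897 -0.29359567  0.014     ]] 90.92236121189357
288 [ 0.44858515 -0.24820107  0.01396318] 88.31026604338687 [0.01778752 0.11549496]
```

>>> arm_command:
  commands:
    - [8.5,[1.2,-3.6,0],0.015]
    - [8.5,[1.2,-3.6,0],0.015]
    - [8.5,[1.2,-3.6,0],0.015]
    - [8.5,[1.2,-3.6,0],0.015]
    - [8.5,[1.2,-3.6,0],0.015]
    - [8.5,[1.2,-3.6,0],0.015]
    - [8.5,[1.2,-3.6,0],0.015]
    - [8.5,[1.2,-3.6,0],0.015]
    - [8.5,[1.2,-3.6,0],0.015]
    - [8.5,[1.2,-3.6,0],0.015]
    - [8.5,[1.2,-3.6,0],0.015]

```text
clock: 1.25
position: [0.3171, 0.1469, 0.2483]
ee_rot: [-0.539, 0.539, 0.458, -0.458]
contact_force: [1.2, 0.3, -1.0]
width: 0.085
```

>>> arm_command:
  commands:
    - [8.5,[1.2,-3.6,0],0.015]
    - [8.5,[1.2,-3.6,0],0.015]
    - [8.5,[1.2,-3.6,0],0.015]
    - [8.5,[1.2,-3.6,0],0.015]
    - [8.5,[1.2,-3.6,0],0.015]
    - [8.5,[1.2,-3.6,0],0.015]
    - [8.5,[1.2,-3.6,0],0.015]
    - [8.5,[1.2,-3.6,0],0.015]
    - [8.5,[1.2,-3.6,0],0.015]
    - [8.5,[1.2,-3.6,0],0.015]
    - [8.5,[1.2,-3.6,0],0.015]
    - [8.5,[0,0,0],0]

```text
clock: 2.45
position: [0.4507, -0.2522, 0.2477]
ee_rot: [-0.499, 0.501, 0.499, -0.5]
contact_force: [-1.3, -0.1, -0.2]
width: 0.0847
```

```bash
cat >> h.py <<'E'
def st():
    from scipy.spatial.transform import Rotation as R
    s=manip.get_state();q=s['ee_rot'];M=R.from_quat(np.r_[q[1:],q[0]]).as_matrix()
    print('t',round(s['clock'],2),'pos',s['position'].round(4),'yaw',np.arctan2(M[1,0],M[0,0]).round(4),'tilt',np.arccos(-M[2,1]).round(4),'F',s['contact_force'].round(2),'M',s['moment'].round(3),'w',round(s['width'],4),'q',s['qpos'].round(2));return s,M
E
python3 - <<'E'
from h import *
s,M=st();print(M.round(3)); shot('wrist','w1')
E
```

```text
t 2.45 pos [ 0.4507 -0.2522  0.2477] yaw 1.5697 tilt 0.0026 F [-1.32 -0.05 -0.21] M [ 0.021  0.015 -0.034] w 0.0847 q [-0.64  0.19  1.63 -0.    1.32 -2.21]
[[ 0.001  0.001 -1.   ]
 [ 1.    -0.002  0.001]
 [-0.002 -1.    -0.001]]
```

View pics/w1.png

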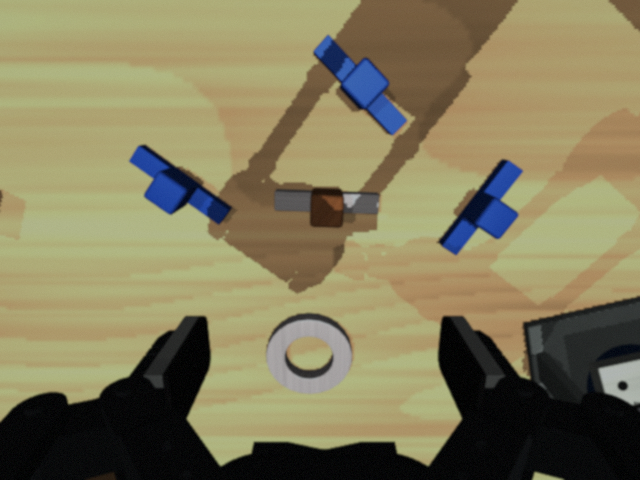

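The wrist view has the wood-and-steel scraper at (327,207), with three blue look-alikes around it at (365,84), (170,190) and (492,215). I'll measure it from this view.

```bash
python3 - <<'E'
from h import *
d=load('w1');hsv=cv2.cvtColor(d['pixels'],cv2.COLOR_RGB2HSV);P=cloud(d)
sub=P[180:235,265:390].reshape(-1,3);hs=hsv[180:235,265:390].reshape(-1,3)
q=sub[(sub[:,2]>.045)&(sub[:,2]<.055)];print('grip top',len(q),q.mean(0),cv2.minAreaRect((q[:,:2]*1000).astype(np.float32)))
q=sub[(sub[:,2]>.010)&(sub[:,2]<.018)];print('blade',len(q),q.mean(0),cv2.minAreaRect((q[:,:2]*1000).astype(np.float32)))
print(onplane(d,[(275,201),(378,203)],.014))
E
```

```text
grip top 1088 [ 0.44844166 -0.25129437  0.05023728] ((449.28961181640625, -251.31463623046875), (28.01845932006836, 28.206056594848633), 87.58570098876953)
blade 1408 [ 0.44872933 -0.25121884  0.01446321] ((446.96453857421875, -251.04978942871094), (95.3419189453125, 22.95406723022461), 88.26499938964844)
[[ 0.44825536 -0.29769814  0.014     ]
 [ 0.45019481 -0.20308283  0.014     ]]
```

>>> arm_command:
  commands:
    - [8.5,[-0.2,0.1,-4],-0.02]
    - [8.5,[0,0,-4],0]
    - [8.5,[0,0,-4],0]
    - [8.5,[0,0,-4],0]
    - [8.5,[0,0,-2.5],0]
    - [8.5,[0,0,-1.5],0]
    - [8.5,[0,0,-1.2],0]
    - [8.5,[0,0,0],0]

```text
clock: 3.3
position: [0.446, -0.2451, 0.0352]
ee_rot: [0.506, -0.503, -0.496, 0.496]
contact_force: [-0.5, 0.4, -0.4]
width: 0.085
```

>>> arm_command:
  commands:
    - [0,[0,0,0],0]
    - [0,[0,0,0],0]
    - [0,[0,0,0],0]
    - [0,[0,0,0],0]
    - [0,[0,0,0],0]
    - [0,[0,0,0],0]
    - [0,[0,0,0],0]
    - [0,[0,0,0],0]
  grip_force: 80

```text
clock: 4.1
position: [0.4482, -0.2476, 0.0375]
ee_rot: [-0.503, 0.506, 0.496, -0.495]
contact_force: [0.3, -0.5, 6.7]
width: 0.0269
```

```bash
python3 - <<'E'
from h import *
s,M=st()
E
```

```text
t 4.1 pos [ 0.4482 -0.2476  0.0375] yaw 1.553 tilt 0.0033 F [ 0.29 -0.47  6.65] M [-0.131  0.016  0.041] w 0.0269 q [-0.64  0.39  1.93 -0.    0.81 -2.19]
```

>>> arm_command:
  commands:
    - [0,[0,0,0.5],0]
    - [0,[0,0,2],0]
    - [0,[0,0,4],0]
    - [0,[0,0,4],0]
    - [0,[0,0,4],0]
    - [0,[0,0,2.5],0]
    - [0,[0,0,0],0]
    - [0,[0,0,0],0]

```text
clock: 4.9
position: [0.4464, -0.246, 0.2056]
ee_rot: [0.505, -0.504, -0.496, 0.496]
contact_force: [-1.0, 0.5, -3.5]
width: 0.0268
```

```bash
python3 - <<'E'
from h import *
for i in range(3): s,M=st(); shot('wrist','w2')
shot('scene','s2')
E
```

```text
t 4.9 pos [ 0.4464 -0.246   0.2056] yaw 1.553 tilt 0.0014 F [-0.97  0.51 -3.54] M [ 0.026  0.048 -0.003] w 0.0268 q [-0.64  0.21  1.71  0.    1.23 -2.19]
t 4.95 pos [ 0.4459 -0.2456  0.2046] yaw 1.5529 tilt 0.0038 F [-0.04 -0.28 -2.26] M [-0.024  0.034  0.01 ] w 0.0267 q [-0.64  0.21  1.71  0.    1.23 -2.19]
t 5.0 pos [ 0.4458 -0.2455  0.2042] yaw 1.553 tilt 0.0047 F [-0.62 -0.05 -3.26] M [-0.038  0.023  0.051] w 0.0267 q [-0.64  0.21  1.71  0.    1.23 -2.19]
```

View pics/w2.png

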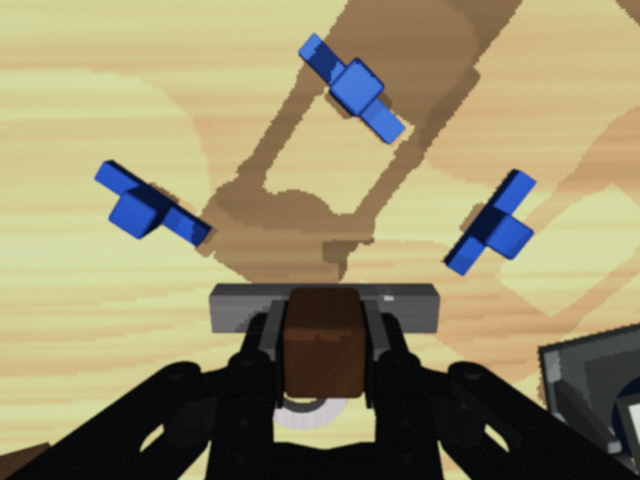

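View pics/s2.png

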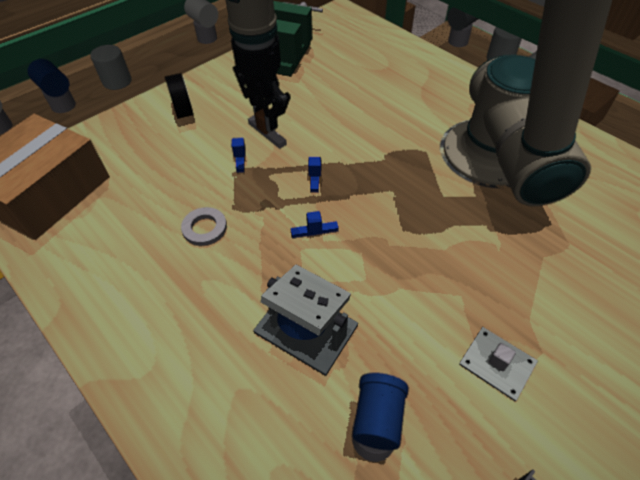

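```bash
cat >> h.py <<'E'
def tool(P,s,M): # world points to tool frame-like: jaw axis j, forward f (horizontal perp), up
    j=M[:,0];f=np.cross(j,[0,0,1]); return np.c_[(P-s['position'])@f,(P-s['position'])@j,(P-s['position'])[:,2]]*1000
E
python3 - <<'E'
from h import *
s,M=st();d=load('w2');P=cloud(d);g=P[280:340,205:445].reshape(-1,3);g=g[(g[:,2]>.1)]
T=tool(g,s,M)
for z in range(-60,40,4):
    k=(T[:,2]>=z)&(T[:,2]<z+4)
    if k.sum()>5: print(z,k.sum(),T[k].min(0).round(1),T[k].max(0).round(1))
print(onplane(d,[(211,284),(438,284),(211,331),(438,331),(284,397),(364,397),(290,288),(358,288)],s['position'][2]-.024))
E
```

```text
t 5.1 pos [ 0.4461 -0.2458  0.2043] yaw 1.5529 tilt 0.0044 F [-0.77 -1.14 -2.33] M [ 0.008  0.036 -0.012] w 0.0266 q [-0.64  0.21  1.71  0.    1.23 -2.19]
-40 16 [ -7.2 -38.2 -36.6] [ -6.9  31.3 -36. ]
-36 726 [ -8.3 -47.6 -36. ] [ -6.8  47.9 -32. ]
-32 656 [ -8.3 -47.4 -32. ] [ -6.6  47.8 -28. ]
-28 836 [ -8.3 -47.8 -28. ] [ 10.3  48.2 -24. ]
-24 3844 [-12.3 -47.7 -24. ] [ 10.3  48.1 -20. ]
-20 275 [-13.1 -13.7 -20. ] [ -9.5  14.1 -16. ]
-16 303 [-13.2 -17.  -16. ] [ -9.2  19.  -12. ]
-12 533 [-13.2 -25.3 -12. ] [-6.  26.3 -8. ]
-8 681 [-13.  -26.8  -8. ] [-5.7 27.1 -4. ]
-4 757 [-13.1 -27.   -4. ] [-5.8 27.1 -0. ]
0 807 [-13.2 -26.9   0. ] [-5.6 27.   4. ]
4 904 [-13.2 -27.1   4. ] [-5.8 27.   8. ]
8 1060 [-13.1 -26.9   8. ] [-5.9 27.2 12. ]
12 995 [-12.6 -19.8  12. ] [-8.  20.1 16. ]
16 41 [-11.4 -19.8  16. ] [-10.4  20.1  17.6]
[[ 0.43330794 -0.29148503  0.18026539]
 [ 0.43509954 -0.19849947  0.18026539]
 [ 0.45495117 -0.29372025  0.18026539]
 [ 0.45685156 -0.19702368  0.18026539]
 [ 0.48909951 -0.26427673  0.18026539]
 [ 0.48983062 -0.22817457  0.18026539]
 [ 0.43571271 -0.25923828  0.18026539]
 [ 0.4362521  -0.23128998  0.18026539]]
```

>>> arm_command:
  commands:
    - [0,[1.2,3,0],0.03]
    - [0,[1.2,3,0],0.03]
    - [0,[1.2,3,0],0.03]
    - [0,[1.2,3,0],0.03]
    - [0,[1.3,3,0],0.03]
    - [0,[1.3,3,0],0.03]
    - [0,[1.3,3,0],0.03]
    - [0,[1.3,3,0],0.03]
    - [0,[1.4,3.2,0],0.04]
    - [0,[0,0,0],0]
    - [0,[0,0,0],0]
    - [0,[0,0,0],0]

```text
clock: 6.3
position: [0.5604, 0.0248, 0.2053]
ee_rot: [0.431, -0.43, -0.56, 0.562]
contact_force: [0.4, -0.8, -2.8]
width: 0.027
```

```bash
python3 - <<'E'
from h import *
s,M=st();shot('wrist','w3');s,M=st()
E
```

```text
t 6.3 pos [0.5604 0.0248 0.2053] yaw 1.8326 tilt 0.0025 F [ 0.42 -0.79 -2.76] M [-0.01  -0.034 -0.012] w 0.027 q [-0.08  0.28  1.6  -0.    1.26 -1.91]
t 6.35 pos [0.5605 0.0246 0.2056] yaw 1.8319 tilt 0.0019 F [-0.59 -0.33 -2.34] M [-0.053 -0.001  0.013] w 0.0268 q [-0.08  0.28  1.6  -0.    1.26 -1.91]
```

View pics/w3.png

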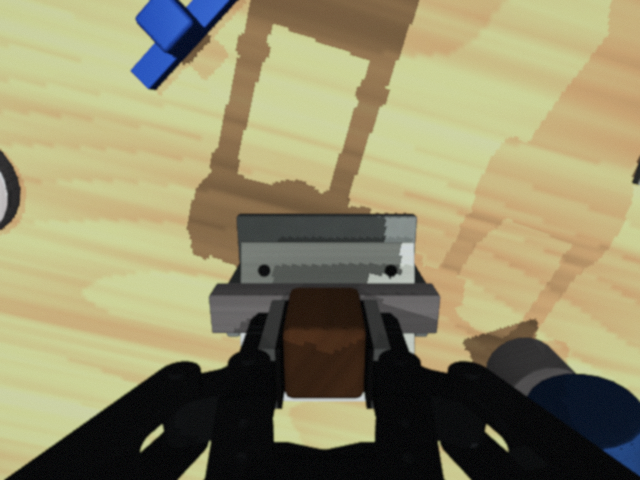

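>>> arm_command:
  commands:
    - [0,[0,0.1,-2],0]
    - [0,[0,0.1,-2],0]
    - [0,[0,0,-1.5],0]
    - [0,[0,0,-1],0]
    - [0,[0,0,0],0]
    - [0,[0,0,0],0]
    - [0,[0,0,0],0]

```text
clock: 7.05
position: [0.5619, 0.0271, 0.1423]
ee_rot: [-0.43, 0.431, 0.561, -0.561]
contact_force: [-0.1, -1.2, -3.2]
width: 0.0268
```

>>> arm_command:
  commands:
    - [0,[0,0,-0.2],0]
    - [0,[0,0,-0.2],0]
    - [0,[0,0,-0.2],0]
    - [0,[0,0,0],0]

```text
clock: 7.45
position: [0.5609, 0.0275, 0.135]
ee_rot: [0.431, -0.43, -0.561, 0.561]
contact_force: [-0.4, -0.2, -2.8]
width: 0.0269
```

>>> arm_command:
  commands:
    - [0,[0,0,-0.1],0]
    - [0,[0,0,-0.1],0]
    - [0,[0,0,0],0]

```text
clock: 7.75
position: [0.5612, 0.0274, 0.1333]
ee_rot: [-0.43, 0.43, 0.561, -0.561]
contact_force: [-1.2, 0.6, -2.5]
width: 0.0266
```

>>> arm_command:
  commands:
    - [0,[0,0,-0.1],0]
    - [0,[0,0,0],0]

```text
clock: 7.95
position: [0.5612, 0.0275, 0.133]
ee_rot: [-0.43, 0.43, 0.561, -0.561]
contact_force: [-2.1, 0.2, 2.9]
width: 0.0267
```

>>> arm_command:
  commands:
    - [0,[0.46,0.12,0.16],0]
    - [0,[0.46,0.12,0.16],0]
    - [0,[0.46,0.12,0.16],0]
    - [0,[0.46,0.12,0.16],0]

```text
clock: 8.35
position: [0.5765, 0.0316, 0.1384]
ee_rot: [0.432, -0.428, -0.559, 0.563]
contact_force: [-7.3, -2.2, 4.5]
width: 0.0268
```

>>> arm_command:
  commands:
    - [0,[0.46,0.12,0.16],0]
    - [0,[0.46,0.12,0.16],0]
    - [0,[0.46,0.12,0.16],0]
    - [0,[0.46,0.12,0.16],0]

```text
clock: 8.75
position: [0.5943, 0.0363, 0.1448]
ee_rot: [0.432, -0.428, -0.559, 0.564]
contact_force: [-9.6, -2.2, 4.7]
width: 0.0271
```

```bash
python3 - <<'E'
from h import *
s,M=st();d=shot('scene','s4');cv2.imwrite('pics/s4c.png',cv2.resize(d['pixels'][220:400,200:420][:,:,::-1],None,fx=3,fy=3))
E
```

```text
t 8.75 pos [0.5943 0.0363 0.1448] yaw 1.8334 tilt 0.0092 F [-9.58 -2.23  4.68] M [-0.554  1.612 -0.115] w 0.0271 q [-0.05  0.38  1.61 -0.    1.16 -1.89]
```

View pics/s4c.png

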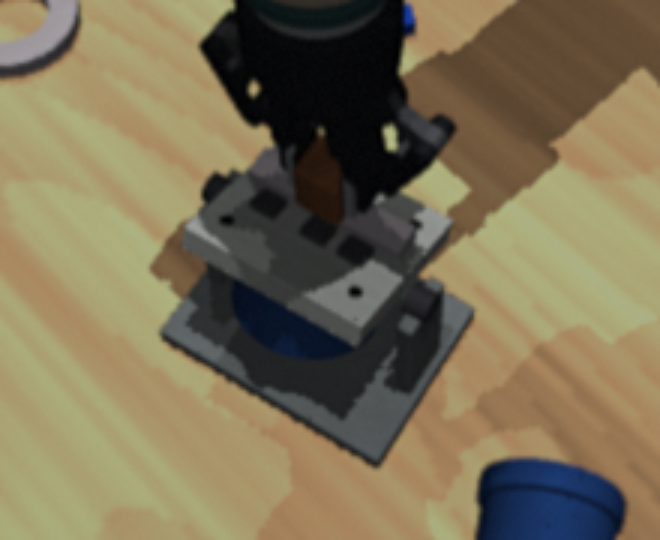

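>>> arm_command:
  commands:
    - [0,[0.46,0.12,0.16],0]
    - [0,[0.46,0.12,0.16],0]
    - [0,[0.46,0.12,0.16],0]
    - [0,[0.46,0.12,0.16],0]
    - [0,[0.46,0.12,0.16],0]

```text
clock: 9.3
position: [0.6168, 0.0421, 0.1529]
ee_rot: [0.433, -0.428, -0.558, 0.564]
contact_force: [-10.4, -2.7, 5.9]
width: 0.0267
```

>>> arm_command:
  commands:
    - [0,[0.46,0.12,0.16],0]
    - [0,[0.46,0.12,0.16],0]
    - [0,[0.46,0.12,0.16],0]
    - [0,[0.46,0.12,0.16],0]
    - [0,[0,0,0],0]

```text
clock: 9.8
position: [0.6359, 0.0471, 0.1597]
ee_rot: [0.432, -0.428, -0.559, 0.563]
contact_force: [-8.8, -1.6, 6.6]
width: 0.027
```

```bash
python3 - <<'E'
from h import *
s,M=st();d=shot('scene','s5');cv2.imwrite('pics/s5c.png',cv2.resize(d['pixels'][220:400,200:420][:,:,::-1],None,fx=3,fy=3))
E
```

```text
t 9.8 pos [0.6359 0.0471 0.1597] yaw 1.8333 tilt 0.0088 F [-8.82 -1.64  6.64] M [-0.477  1.641 -0.094] w 0.027 q [-0.03  0.43  1.49 -0.    1.23 -1.87]
```

View pics/s5c.png

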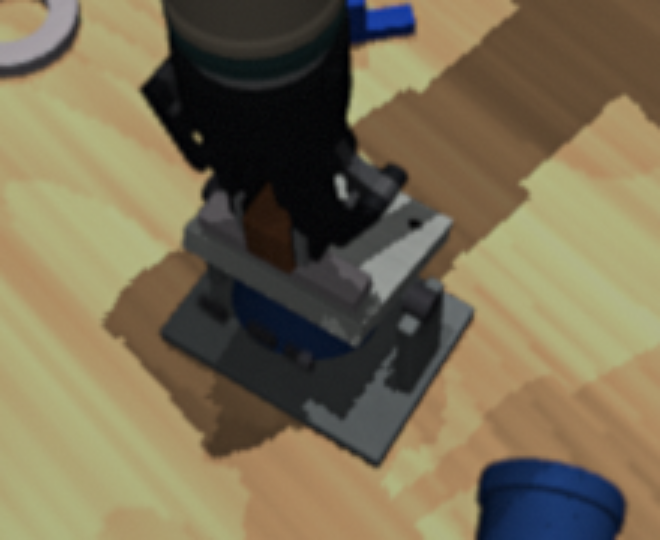

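>>> arm_command:
  commands:
    - [0,[0,0,1],0]
    - [0,[0,0,3],0]
    - [0,[0,0,3],0]
    - [0,[-2,-2,1],0]
    - [0,[-3,-3,0],0]
    - [0,[-3,-3,0],0]
    - [0,[-3,-3,0],0]
    - [0,[0,0,0],0]

```text
clock: 10.65
position: [0.5263, -0.065, 0.2399]
ee_rot: [0.431, -0.431, -0.559, 0.561]
contact_force: [1.5, -0.2, -3.3]
width: 0.0266
```

```bash
python3 - <<'E'
from h import *
s,M=st();d=shot('top','t6');a=cv2.resize(d['pixels'][130:300,220:440][:,:,::-1],None,fx=3,fy=3)
e=shot('scene','s6');cv2.imwrite('pics/s6c.png',cv2.resize(e['pixels'][220:400,200:420][:,:,::-1],None,fx=3,fy=3));cv2.imwrite('pics/t6c.png',a)
E
```

```text
t 10.65 pos [ 0.5263 -0.065   0.2399] yaw 1.8294 tilt 0.0027 F [ 1.55 -0.17 -3.34] M [ 0.042 -0.028 -0.035] w 0.0266 q [-0.25  0.21  1.61 -0.    1.32 -2.08]
```

View pics/s6c.png

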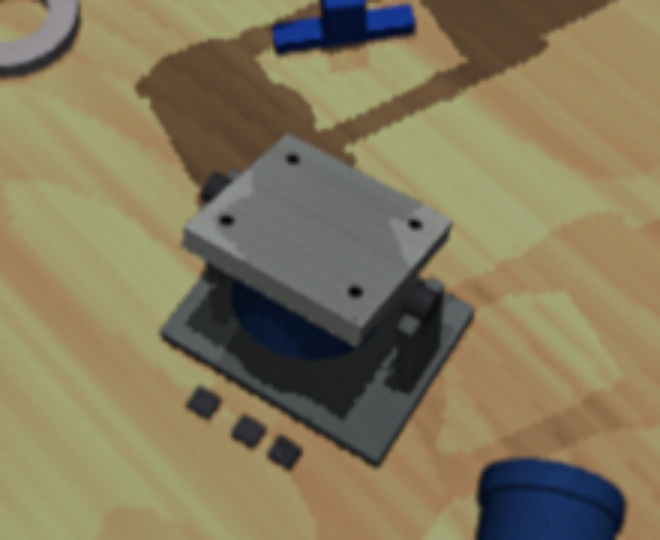

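View pics/t6c.png

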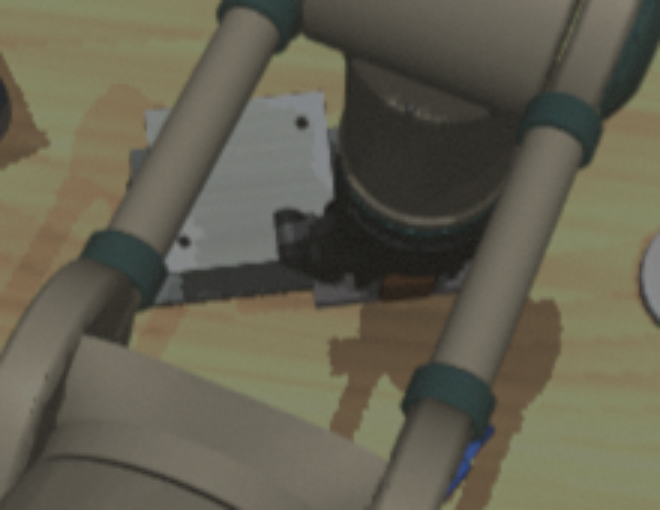

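The scene crop shows a bare flange face. The three chips lie on the bench beyond the stand, at crop (205,402), (249,432) and (285,452). Next I'll lay the scraper on free bench around (0.41, 0.08).

>>> arm_command:
  commands:
    - [0,[-2.4,2.9,0],0]
    - [0,[-2.4,2.9,0],0]
    - [0,[-2.4,2.9,0],0]
    - [0,[-2.4,2.9,0],0]
    - [0,[-2,2.9,-2],0]
    - [0,[0,0,-4],0]
    - [0,[0,0,-4],0]
    - [0,[0,0,-4],0]
    - [0,[0,0,-3],0]
    - [0,[0,0,-1.5],0]
    - [0,[0,0,0],0]
    - [0,[0,0,0],0]

```text
clock: 11.95
position: [0.4149, 0.0835, 0.0548]
ee_rot: [-0.43, 0.43, 0.562, -0.561]
contact_force: [0.3, 0.1, -2.2]
width: 0.027
```

```bash
python3 - <<'E'
from h import *
st()
E
```

```text
t 11.95 pos [0.4149 0.0835 0.0548] yaw 1.8338 tilt 0.0014 F [ 0.32  0.15 -2.2 ] M [-0.014 -0.051  0.034] w 0.027 q [ 0.03  0.26  2.1   0.    0.78 -1.8 ]
```

>>> arm_command:
  commands:
    - [0,[0,0,-1],0]
    - [0,[0,0,-0.5],0]
    - [0,[0,0,-0.2],0]
    - [0,[0,0,-0.1],0]
    - [0,[0,0,0],0]
    - [0,[0,0,0],0]

```text
clock: 12.55
position: [0.4133, 0.0829, 0.0375]
ee_rot: [-0.43, 0.431, 0.561, -0.561]
contact_force: [-3.0, 1.0, 6.4]
width: 0.0269
```

>>> arm_command:
  commands:
    - [5,[0,0,0],0]
    - [8.5,[0,0,0],0]
    - [8.5,[0,0,0],0]
    - [8.5,[0,0,0],0]
    - [8.5,[0,0,3],0]
    - [8.5,[0,0,4],0]
    - [8.5,[0,0,4],0]
    - [8.5,[0,0,4],0]
    - [8.5,[0,0,0],0]

```text
clock: 13.45
position: [0.4171, 0.083, 0.1915]
ee_rot: [-0.427, 0.434, 0.564, -0.558]
contact_force: [0.1, -0.2, -1.0]
width: 0.0852
```

>>> arm_command:
  commands:
    - [8.5,[0,3,0],-0.02]
    - [8.5,[0,3,0],-0.02]
    - [8.5,[0,3,0],-0.02]
    - [8.5,[0,3,0],-0.02]
    - [8.5,[0,3,0],-0.02]
    - [8.5,[0.5,3,0],-0.01]
    - [8.5,[0.3,3,0],0]
    - [8.5,[0,1.4,0],0]
    - [8.5,[0,0,0],0]
    - [8.5,[0,0,0],0]

```text
clock: 14.45
position: [0.4207, 0.3058, 0.1858]
ee_rot: [0.46, -0.46, -0.536, 0.538]
contact_force: [-0.2, -0.1, -0.1]
width: 0.0851
```

```bash
python3 - <<'E'
from h import *
s,M=st();shot('wrist','w7');shot('top','t7')
d=load('w7');P=cloud(d).reshape(-1,3);near=np.linalg.norm(P[:,:2]-[.421,.307],axis=1)<.08
q=P[near&(P[:,2]>.04)&(P[:,2]<.048)];print('grip',len(q),q.mean(0),cv2.minAreaRect((q[:,:2]*1000).astype(np.float32)))
q=P[near&(P[:,2]>.005)&(P[:,2]<.011)];print('plate',len(q),q.mean(0),cv2.minAreaRect((q[:,:2]*1000).astype(np.float32)))
E
```

```text
t 14.45 pos [0.4207 0.3058 0.1858] yaw 1.7236 tilt 0.0024 F [-0.2  -0.08 -0.13] M [-0.021  0.013 -0.026] w 0.0851 q [ 0.5   0.24  1.72 -0.    1.19 -1.23]
grip 1520 [0.42058907 0.30729386 0.0442434 ] ((421.2919006347656, 307.338134765625), (27.864871978759766, 27.888660430908203), 9.086480140686035)
plate 11342 [0.41850394 0.30699546 0.00863322] ((421.7605285644531, 307.4643859863281), (84.60555267333984, 100.21964263916016), 8.749712944030762)
```

View pics/w7.png

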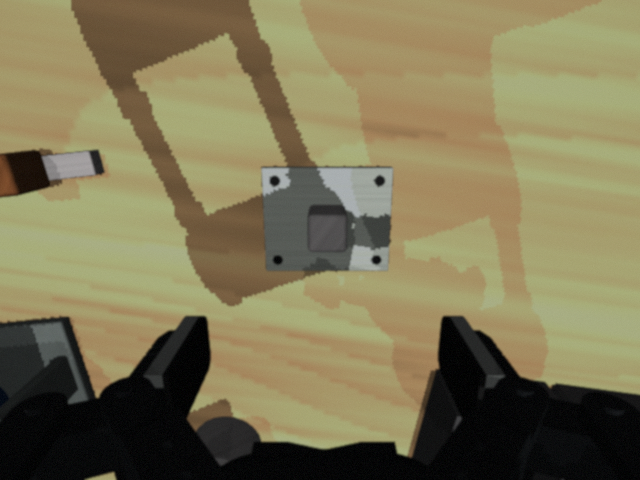

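View pics/t7.png

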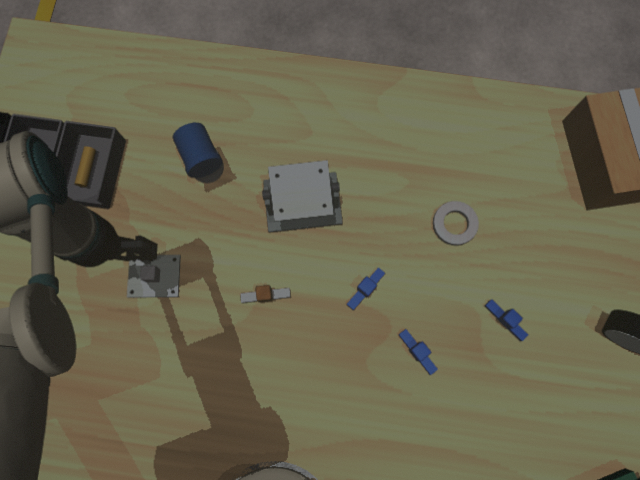

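>>> arm_command:
  commands:
    - [8.5,[0.1,0.1,-3],0]
    - [8.5,[0,0,-3],0]
    - [8.5,[0,0,-3],0]
    - [8.5,[0,0,-2],0]
    - [8.5,[0,0,-1],0]
    - [8.5,[0,0,0],0]
    - [8.5,[0,0,0],0]

```text
clock: 15.25
position: [0.423, 0.3076, 0.0673]
ee_rot: [-0.461, 0.461, 0.537, -0.536]
contact_force: [1.2, -0.1, 0.5]
width: 0.0849
```

```bash
python3 - <<'E'
from h import *
st()
d=load('t7');P=cloud(d)
sub=P[150:235,260:345].reshape(-1,3);q=sub[(sub[:,2]>.085)]
k=np.array([.333,.0897,-.097])
for t in(.006,.004,.003,.003,.003,.003):
    e=sub[:,2]-sub[:,:2]@k[:2]-k[2];q=sub[(abs(e)<t)&(sub[:,2]>.08)];k=np.linalg.lstsq(np.c_[q[:,:2],np.ones(len(q))],q[:,2],rcond=None)[0]
n=np.r_[-k[:2],1];n/=np.linalg.norm(n);hx=-n[:2]/np.linalg.norm(n[:2]);xs=np.r_[hx*n[2],np.linalg.norm(n[:2])];ys=np.cross(n,xs)
r=cv2.minAreaRect((np.c_[q@xs,q@ys]*1000).astype(np.float32));c=xs*r[0][0]/1000+ys*r[0][1]/1000+n*np.median(q@n)
print('tilt',np.arccos(n[2]),'yaw',np.arctan2(xs[1],xs[0]),r[1:],'C',c,len(q),n)
g=cv2.cvtColor(d['pixels'],cv2.COLOR_RGB2GRAY);cam=-d['R'].T@d['t'];H=[]
for (x,y) in((277,176),(320,171),(281,210),(325,206)):
    w=g[y-4:y+5,x-4:x+5].astype(float);b=np.clip(np.median(w)-20-w,0,None);yy,xx=np.mgrid[-4:5,-4:5]
    H.append((x+(b*xx).sum()/b.sum(),y+(b*yy).sum()/b.sum()))
rr=rays(d,H)@d['R'];X=cam+rr*(((c-cam)@n)/(rr@n))[:,None];print(X.round(4),X.mean(0));print((X[0]-X[1]),(X[2]-X[3]),X[0]-X[2],X[1]-X[3]);
a=X[0]-X[1]+X[2]-X[3];print('ydir',np.arctan2(a[1],a[0])-np.pi/2)
E
```

```text
t 15.25 pos [0.423  0.3076 0.0673] yaw 1.7223 tilt 0.0014 F [ 1.2  -0.14  0.49] M [ 0.034  0.019 -0.003] w 0.0849 q [ 0.5   0.37  1.88 -0.    0.9  -1.23]
tilt 0.3341516998963992 yaw 0.26390800073277615 ((110.12483978271484, 99.90519714355469), 89.72464752197266) C [0.60264895 0.03784639 0.10711744] 2936 [-0.31661298 -0.08555214  0.94468886]
[[ 0.6221  0.0846  0.1179]
 [ 0.6429  0.0073  0.1178]
 [ 0.5638  0.0689  0.0969]
 [ 0.5844 -0.0084  0.0968]] [0.60329849 0.03810175 0.10735826]
[-2.07234079e-02  7.72934173e-02  5.43223221e-05] [-2.06693716e-02  7.73118908e-02  7.41056058e-05] [0.05836884 0.01567254 0.02098167] [0.05842288 0.01569102 0.02100146]
ydir 0.26159667973185274
```

>>> arm_command:
  commands:
    - [8.5,[-0.1,0,-1],0]
    - [8.5,[0,0,-1],0]
    - [8.5,[0,0,-1],0]
    - [8.5,[0,0,-0.5],0]
    - [8.5,[0,0,0],0]
    - [8.5,[0,0,0],0]
    - [8.5,[0,0,0],0]

```text
clock: 15.95
position: [0.4216, 0.308, 0.0318]
ee_rot: [-0.46, 0.461, 0.537, -0.536]
contact_force: [0.7, 0.9, 0.3]
width: 0.0846
```

```bash
python3 - <<'E'
from h import *
st()
E
```

```text
t 15.95 pos [0.4216 0.308  0.0318] yaw 1.7231 tilt 0.0007 F [0.68 0.91 0.34] M [-0.035  0.003  0.015] w 0.0846 q [ 0.5   0.41  1.92  0.    0.81 -1.23]
```

>>> arm_command:
  commands:
    - [0,[0,0,0],0]
    - [0,[0,0,0],0]
    - [0,[0,0,0],0]
    - [0,[0,0,0],0]
    - [0,[0,0,0],0]
    - [0,[0,0,0],0]
    - [0,[0,0,0],0]
    - [0,[0,0,0],0]
  grip_force: 40

```text
clock: 16.75
position: [0.4215, 0.308, 0.0318]
ee_rot: [-0.461, 0.461, 0.537, -0.536]
contact_force: [0.4, -0.5, 3.6]
width: 0.0276
```

>>> arm_command:
  commands:
    - [0,[0,0,0.5],0]
    - [0,[0,0,1.5],0]
    - [0,[0,0,3],0]
    - [0,[0,0,4],0]
    - [0,[0,0,4],0]
    - [0,[0,0,4],0]
    - [0,[0,0,2],0]
    - [0,[0,0,0],0]
    - [0,[0,0,0],0]

```text
clock: 17.65
position: [0.4205, 0.3073, 0.2204]
ee_rot: [0.461, -0.46, -0.536, 0.537]
contact_force: [-0.4, 0.3, -3.9]
width: 0.0276
```

```bash
python3 - <<'E'
from h import *
s,M=st();shot('wrist','w8');d=load('w8');P=cloud(d).reshape(-1,3)
T=tool(P,s,M);k=(abs(T[:,0])<60)&(abs(T[:,1])<60)&(T[:,2]<-18)&(T[:,2]>-45);q=T[k]
print(len(q),cv2.minAreaRect(q[:,:2].astype(np.float32)),np.percentile(q[:,2],[2,50,98]))
a=np.linalg.lstsq(np.c_[q[:,:2],np.ones(len(q))],q[:,2],rcond=None)[0];print(a)
E
```

```text
t 17.65 pos [0.4205 0.3073 0.2204] yaw 1.723 tilt 0.002 F [-0.43  0.25 -3.91] M [-0.014  0.014  0.03 ] w 0.0276 q [ 0.5   0.21  1.66  0.    1.27 -1.23]
26788 ((0.3735198974609375, -0.225982666015625), (84.75041961669922, 100.46623992919922), 0.05590619519352913) [-25.82420396 -23.09970747 -21.79837007]
[ 5.76570121e-03 -1.33443554e-03 -2.30628219e+01]
```

View pics/w8.png

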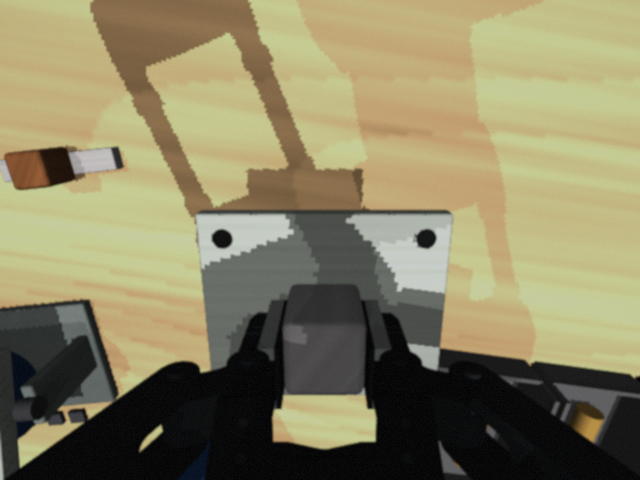

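>>> arm_command:
  commands:
    - [0,[2,-3,0],0.01]
    - [0,[2,-3,0],0.01]
    - [0,[2,-3,0],0.01]
    - [0,[2,-3,0],0.01]
    - [0,[2,-3,0],0.01]
    - [0,[2,-3,0],0.02]
    - [0,[2,-3,0],0.02]
    - [0,[2,-3,0],0.02]
    - [0,[2.4,-2.9,0],0]
    - [0,[0,0,0],0]
    - [0,[0,0,0],0]
    - [0,[0,0,0],0]
  grip_force: 25

```text
clock: 18.9
position: [0.6039, 0.0394, 0.2196]
ee_rot: [0.432, -0.429, -0.56, 0.562]
contact_force: [-0.1, 0.5, -4.4]
width: 0.028
```

```bash
python3 - <<'E'
from h import *
st()
E
```

```text
t 18.9 pos [0.6039 0.0394 0.2196] yaw 1.8332 tilt 0.0045 F [-0.14  0.5  -4.42] M [ 0.021 -0.019 -0.036] w 0.028 q [-0.05  0.34  1.48  0.    1.32 -1.88]
```

>>> arm_command:
  commands:
    - [0,[0,-0.1,-2],0]
    - [0,[0,0,-2],0]
    - [0,[0,0,-1.2],0]
    - [0,[0,0,-0.8],0]
    - [0,[0,0,0],0]
    - [0,[0,0,0],0]
    - [0,[0,0,0],0]

```text
clock: 19.6
position: [0.606, 0.0379, 0.1625]
ee_rot: [-0.43, 0.431, 0.562, -0.561]
contact_force: [0.6, 0.5, -4.0]
width: 0.0274
```

>>> arm_command:
  commands:
    - [0,[0,0,-0.2],0]
    - [0,[0,0,-0.2],0]
    - [0,[0,0,0],0]

```text
clock: 19.9
position: [0.6052, 0.0377, 0.1574]
ee_rot: [0.431, -0.43, -0.561, 0.561]
contact_force: [-0.3, 1.3, -3.4]
width: 0.0276
```

```bash
python3 - <<'E'
from h import *
st()
E
```

```text
t 19.9 pos [0.6052 0.0377 0.1574] yaw 1.8329 tilt 0.0004 F [-0.25  1.28 -3.38] M [ 0.021 -0.005  0.012] w 0.0276 q [-0.05  0.38  1.58  0.    1.18 -1.89]
```

>>> arm_command:
  commands:
    - [0,[0,0,-0.2],0]
    - [0,[0,0,-0.2],0]
    - [0,[0,0,0],0]

```text
clock: 20.2
position: [0.6054, 0.0377, 0.1539]
ee_rot: [-0.43, 0.43, 0.561, -0.561]
contact_force: [-0.2, -0.5, -0.4]
width: 0.0275
```

>>> arm_command:
  commands:
    - [0,[0,0,-0.1],0]
    - [0,[0,0,0],0]

```text
clock: 20.4
position: [0.6054, 0.0377, 0.1538]
ee_rot: [-0.43, 0.431, 0.561, -0.561]
contact_force: [-3.4, 0.2, 5.1]
width: 0.0277
```

>>> arm_command:
  commands:
    - [0,[-0.1,-0.03,-0.1],0]
    - [0,[-0.1,-0.03,-0.12],0]
    - [0,[0,0,0],0]
  grip_force: 20

```text
clock: 20.7
position: [0.6049, 0.0376, 0.153]
ee_rot: [-0.429, 0.432, 0.562, -0.56]
contact_force: [-2.4, 0.8, 9.6]
width: 0.0268
```

```bash
cat >> h.py <<'E'
def coverpose(tag='wc'):
    s,M=st();d=shot('wrist',tag);P=cloud(d).reshape(-1,3)
    C=np.array([.603,.038,.1072]);n=np.array([-.3166,-.0856,.9447]);xs=np.array([.9125,.2462,.3279]);ys=np.array([-.2602,.9656,0])
    L=np.c_[(P-C)@xs,(P-C)@ys,(P-C)@n]*1000
    k=(abs(L[:,0])<70)&(abs(L[:,1])<52)&(L[:,2]>3)&(L[:,2]<50)
    img=d['pixels'].reshape(-1,3)
    T=tool(P,s,M); k&=(T[:,0]<-16)   # near part only, free of fingers/block
    q=L[k]
    for t in(6,3,2,1.5,1.5):
        a=np.linalg.lstsq(np.c_[q[:,:2],np.ones(len(q))],q[:,2],rcond=None)[0];e=L[:,2]-L[:,:2]@a[:2]-a[2];q=L[k&(abs(e)<t)]
    print('n',len(q),'residual pitch',a[0].round(4),'roll',a[1].round(4),'top h at centre',a[2].round(2),'local x min',np.percentile(q[:,0],.5).round(1),'y',np.percentile(q[:,1],[.5,99.5]).round(1))
    return d,L
E
python3 - <<'E'
from h import *
coverpose('w9')
E
```

```text
t 20.7 pos [0.6049 0.0376 0.153 ] yaw 1.8329 tilt 0.0053 F [-2.4   0.83  9.57] M [ 0.291 -0.064  0.056] w 0.0268 q [-0.05  0.38  1.59  0.    1.16 -1.89]
n 15041 residual pitch -0.3177 roll -0.0005 top h at centre 23.9 local x min -30.4 y [-50.4  47.9]
```

View pics/w9.png

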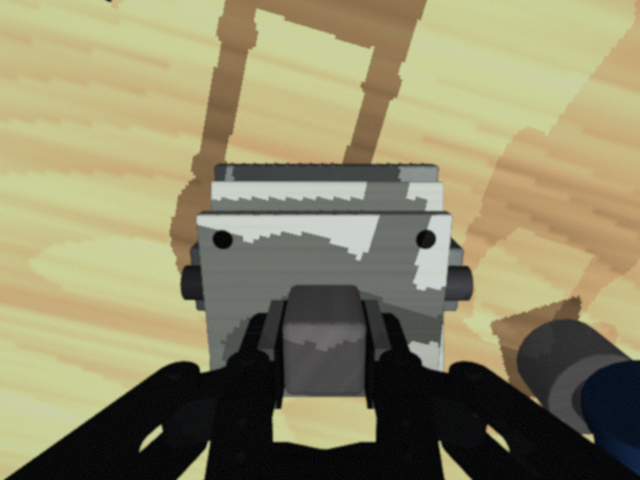

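>>> arm_command:
  commands:
    - [0,[-0.1,-0.03,-0.1],0]
    - [0,[-0.1,-0.03,-0.1],0]
    - [0,[0,0,0],0]

```text
clock: 21.05
position: [0.6034, 0.0372, 0.1509]
ee_rot: [-0.429, 0.432, 0.563, -0.559]
contact_force: [-1.8, 1.1, 7.3]
width: 0.0276
```

```bash
python3 - <<'E'
from h import *
coverpose('w10')
E
```

```text
t 21.05 pos [0.6034 0.0372 0.1509] yaw 1.8328 tilt 0.0065 F [-1.82  1.1   7.32] M [ 0.306 -0.261  0.002] w 0.0276 q [-0.05  0.38  1.59  0.    1.16 -1.89]
n 14167 residual pitch -0.2692 roll -0.0005 top h at centre 21.53 local x min -31.5 y [-50.4  47.9]
```

>>> arm_command:
  commands:
    - [0,[-0.1,-0.03,-0.12],0]
    - [0,[-0.1,-0.03,-0.12],0]
    - [0,[-0.1,-0.03,-0.12],0]
    - [0,[0,0,0],0]

```text
clock: 21.5
position: [0.601, 0.0365, 0.1472]
ee_rot: [-0.429, 0.432, 0.563, -0.559]
contact_force: [-0.3, 2.0, 6.6]
width: 0.027
```

```bash
python3 - <<'E'
from h import *
coverpose('w11')
E
```

```text
t 21.5 pos [0.601  0.0365 0.1472] yaw 1.8328 tilt 0.0077 F [-0.28  1.97  6.64] M [ 0.438 -0.503  0.055] w 0.027 q [-0.06  0.38  1.61  0.    1.14 -1.89]
n 12628 residual pitch -0.1873 roll -0.0006 top h at centre 17.62 local x min -33.7 y [-50.5  47.9]
```

Pressing is pivoting the cover in the grip as planned, and the residual pitch has dropped from 0.33 to 0.19. I'll keep going along the arc.

>>> arm_command:
  commands:
    - [0,[-0.1,-0.03,-0.14],0]
    - [0,[-0.1,-0.03,-0.14],0]
    - [0,[-0.1,-0.03,-0.14],0]
    - [0,[0,0,0],0]

```text
clock: 21.95
position: [0.5983, 0.0356, 0.1429]
ee_rot: [-0.428, 0.432, 0.563, -0.559]
contact_force: [0.7, 2.5, 4.7]
width: 0.0275
```

```bash
python3 - <<'E'
from h import *
coverpose('w12')
E
```

```text
t 21.95 pos [0.5983 0.0356 0.1429] yaw 1.8328 tilt 0.0083 F [0.68 2.46 4.73] M [ 0.396 -0.567  0.074] w 0.0275 q [-0.06  0.38  1.62  0.    1.13 -1.89]
n 10645 residual pitch -0.1004 roll -0.0011 top h at centre 13.48 local x min -35.6 y [-50.7  47.7]
```

>>> arm_command:
  commands:
    - [0,[-0.1,-0.02,-0.14],0]
    - [0,[-0.1,-0.02,-0.15],0]
    - [0,[-0.1,-0.02,-0.15],0]
    - [0,[0,0,0],0]

```text
clock: 22.4
position: [0.5957, 0.0347, 0.1386]
ee_rot: [-0.428, 0.433, 0.563, -0.559]
contact_force: [1.2, 1.2, 5.6]
width: 0.0277
```

```bash
python3 - <<'E'
from h import *
coverpose('w13')
E
```

```text
t 22.4 pos [0.5957 0.0347 0.1386] yaw 1.8327 tilt 0.009 F [1.23 1.16 5.64] M [ 0.381 -0.654  0.065] w 0.0277 q [-0.06  0.38  1.63  0.    1.12 -1.89]
n 8690 residual pitch -0.0189 roll -0.0012 top h at centre 9.92 local x min -37.2 y [-50.8  47.4]
```

>>> arm_command:
  commands:
    - [0,[-0.12,-0.03,-0.1],0]
    - [0,[-0.12,-0.03,-0.08],0]
    - [0,[-0.12,-0.03,-0.06],0]
    - [0,[0,0,0],0]

```text
clock: 22.85
position: [0.5926, 0.0336, 0.1365]
ee_rot: [-0.428, 0.433, 0.563, -0.559]
contact_force: [1.0, 1.0, 6.9]
width: 0.0276
```

```bash
python3 - <<'E'
from h import *
coverpose('w14')
E
```

```text
t 22.85 pos [0.5926 0.0336 0.1365] yaw 1.8326 tilt 0.0101 F [0.99 1.04 6.9 ] M [ 0.288 -0.746  0.008] w 0.0276 q [-0.06  0.38  1.64  0.    1.11 -1.89]
n 8388 residual pitch 0.0042 roll -0.0016 top h at centre 9.11 local x min -40.7 y [-51.3  47.3]
```

View pics/w14.png

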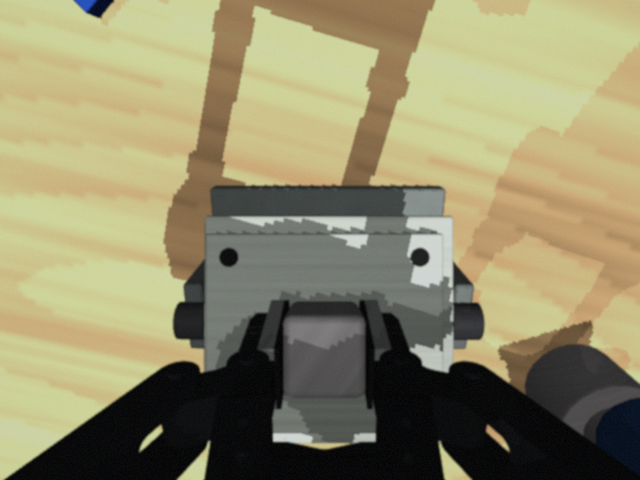

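```bash
python3 - <<'E'
from h import *
C=np.array([.603,.038,.1072]);n=np.array([-.3166,-.0856,.9447]);xs=np.array([.9125,.2462,.3279]);ys=np.array([-.2602,.9656,0])
def hit(d,uv,h):
    cam=-d['R'].T@d['t'];r=rays(d,uv)@d['R'];X=cam+r*(((C+n*h-cam)@n)/(r@n))[:,None];return np.c_[(X-C)@xs,(X-C)@ys]*1000
d=load('w14');print('holes',hit(d,[(229,257),(420,257)],.008).round(1))
print('flange corners',hit(d,[(205,217),(453,217)],0).round(1))
e=shot('scene','s14');cv2.imwrite('pics/s14c.png',cv2.resize(e['pixels'][220:400,200:420][:,:,::-1],None,fx=3,fy=3))
E
```

```text
holes [[-30.6 -41.8]
 [-30.5  38.6]]
flange corners [[-48.1 -54.4]
 [-47.9  55.2]]
```

View pics/s14c.png

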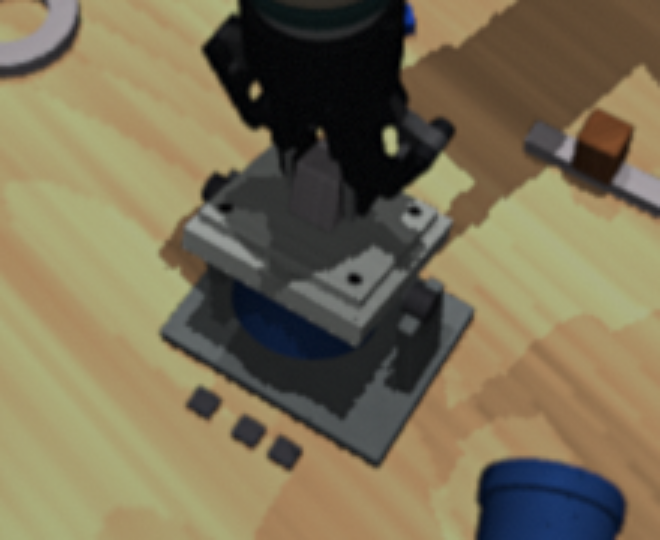

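>>> arm_command:
  commands:
    - [0,[0,0,0],0]
    - [0,[0,0,0],0]
    - [0,[0,0,0],0]
    - [0,[0,0,0],0]
    - [0,[0,0,0],0]
    - [0,[0,0,0],0]
    - [0,[0,0,0],0]
    - [0,[0,0,0],0]

```text
clock: 23.75
position: [0.5926, 0.0336, 0.1365]
ee_rot: [-0.428, 0.433, 0.563, -0.559]
contact_force: [2.0, 0.6, 6.6]
width: 0.027
```

```bash
python3 - <<'E'
from h import *
coverpose('w15')
st()
e=shot('top','t15');P=cloud(shot('scene','s15'))
d=load('s15')
for uv in((268,354),(283,364),(295,371)): print('chip z',P[uv[1],uv[0]].round(4))
E
```

```text
t 23.75 pos [0.5926 0.0336 0.1365] yaw 1.8326 tilt 0.01 F [2.02 0.55 6.6 ] M [ 0.321 -0.751  0.056] w 0.027 q [-0.06  0.38  1.64  0.    1.11 -1.89]
n 8347 residual pitch 0.0021 roll -0.0015 top h at centre 9.03 local x min -40.6 y [-51.3  47.3]
t 23.8 pos [0.5926 0.0336 0.1365] yaw 1.8327 tilt 0.0099 F [1.36 1.25 6.45] M [ 0.317 -0.683  0.013] w 0.0272 q [-0.06  0.38  1.64  0.    1.11 -1.89]
chip z [0.6922 0.0359 0.0087]
chip z [0.6854 0.0672 0.0098]
chip z [0.678  0.0888 0.0064]
```

```bash
python3 - <<'E'
from h import *
C=np.array([.603,.038,.1072]);n=np.array([-.3166,-.0856,.9447]);xs=np.array([.9125,.2462,.3279]);ys=np.array([-.2602,.9656,0])
P=cloud(load('w15'));L=np.stack([(P-C)@a*1000 for a in(xs,ys,n)],-1)
print('strip low',np.nanmedian(L[220:230,230:430].reshape(-1,3),0),'strip right',np.nanmedian(L[245:300,445:450].reshape(-1,3),0),'cover low',np.nanmedian(L[240:255,240:400].reshape(-1,3),0),'cover mid',np.nanmedian(L[290:320,210:250].reshape(-1,3),0))
E
```

```text
strip low [-44.56769001   0.88058195   0.24257512] strip right [-23.70055167  52.29844348   0.22631632] cover low [-34.72961963  -3.44514855   8.99939789] cover mid [-10.74136407 -41.39736861   8.77238256]
```

```bash
python3 - <<'E'
from h import *
print(manip.sign_off());st()
E
```

```text
the job is handed in; nothing more can be done
None
the job is handed in; nothing more can be done
```

The job is handed in at about 24 s of the 69 s allowed, with the arm still gripping the cover and pressing it on the flange. The hand-in reported no verdict.

- **Chips:** I picked up the wood-and-steel scraper and wiped up the slope with the blade edge level along the face. All three chips went off the high edge. In the last scene picture they lie on the bench, with tops at about 6–10 mm.
- **Scraper:** It is laid down on free bench near (0.41, 0.08) and released. The blue look-alikes, ring and transmitter were not touched.
- **Cover:** The moves only allow turns about the vertical. I therefore gripped the block across the hinge direction, set the cover's high edge on the face, and eased it down the slope so it pivoted flush in a light 20 N grip.

Last checks before handing in:

| Check | Measured | Limit |
|---|---|---|
| Out of parallel | about 0.002 rad pitch and 0.0015 rad roll | 0.045 rad |
| Off centre along the slope | about 1 mm | 10 mm |
| Off centre sideways | about 2 mm | 10 mm |
| Square (gripper yaw against the face) | within about 0.01 rad | 0.15 rad |
| Gap | about 0.6–0.8 mm, mostly depth noise | 2.5 mm |
| Push on the flange | about 10 N | over 4.5 N |

The push is inferred: the tool reads about 6.5 N upward, and the hanging cover had read about −4 N. The cover and force stayed steady over a 0.8 s hold. The flange face still reads within about 0.3 mm of where it was first measured.

One check disagreed slightly. The wrist view put the cover's top at 9.0 mm instead of 8 mm, but it also read the bare flange 0.2 mm high, so this is within the 2 mm calibration.

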